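# Clear the photometer and hold the check cell in its light path

## Task

An empty cup blocks the light path of the whey photometer: move it out and nest it fully down into the identical cup standing on the worktop, and let go. Then take the tall glass check cell out of the rack by its frosted faces, fingers never touching its clear faces, and hold it upright midway between the two heads, touching nothing but the fingers, clear faces square to the heads and the light axis passing through the cell 25 mm above its underside. Finish while still holding it there; leave the short cell, the lidded sample cup and the marker pen where they are.

Things in the scene. Friction and masses are not known exactly. Their poses are not given: they have to be found in the camera images.
- photometer: Fixed whey photometer: base plate 70 x 230 mm, its top at z = 12 mm, with a white head 60 x 46 mm, 90 mm high, on each end. Origin: middle of its underside, on the worktop; z up, y along the light axis (from head to head), x across it. Open gap between the heads y = -65 to +65 mm; a dark lens nose 24 mm in diameter juts from each head to 53 mm from the middle.
- light_mid (a point): The middle of the light path, midway between the two lens noses, 55 mm above the worktop; the light axis passes through it along the photometer's y.
- cup: White stacking cup upright on the base plate in the gap. Origin: centre of underside, z up. 70 mm tall, 60 g; foot 32 mm wide, taper to 50 mm at 50 mm up, then an upright collar 58 mm in diameter from 50 to 70 mm (grip across it). Mouth 52 mm, inner floor at 30 mm. Fully nested, its foot stands on the other's inner floor: 30 mm above the other's underside, collar 10 mm above the other's rim.
- stack_cup: The identical white cup standing upright and loose on the worktop, left of the rack and nearer than the photometer. Origin: centre of its underside, z up; sizes as for the other cup.
- rack: Grey rack block, 60 x 140 x 30 mm, fixed. Origin: middle of its underside; z up, y along its length. Two rectangular pockets 27 x 38 mm, 18 mm deep, at y = +33 and -33 mm; one holds the tall cell, the other the short one (which is where varies).
- cell: Tall glass check cell 24 x 35 x 80 mm, about 95 g, grey stopper as top 8 mm; upright in a rack pocket, underside 12 mm above the worktop. Origin: centre of underside, z up. Frosted fluted white faces, 32 mm wide, at x = -12 and +12 mm: grip there, 24 mm across. Narrow clear faces at y = -17.5 and +17.5 mm: light passes along y. Alike after half a turn.
- cell_mid (a point): Point inside the tall cell on its centre line, 25 mm above its underside, which the light axis should pass through.
- cell_clear_a: One clear face plate of the tall cell, 18 mm wide, 64 mm tall, 1.5 mm proud, at the cell's y = +16.8 mm; origin at its centre, axes as the cell's. Fingers must not touch it.
- cell_clear_b: The other clear face plate, the same at y = -16.8 mm.
- short_cell: Bystander: the same glass cell but only 55 mm tall, in the other rack pocket; origin as for the tall cell. Leave it there.
- lidded_cup: Bystander: sample cup with a closed lid, 50 mm in diameter, 46 mm tall, on the worktop left of the photometer; origin at the centre of its underside.
- marker: Bystander: marker pen 13 x 127 x 16 mm lying on the worktop right of the photometer; origin at the centre of its underside.
There are look-alikes about, which are no part of the job. Leave any yellow look-alike of the stack_cup alone.

How it is judged:
By the outcome, as a careful person would: the job done as asked, in the order asked, and still so for the second after the job is handed in, while the arm keeps its last pose, push and grip.
It also fails if it takes over 54 s, if anything falls off the work surface, if the arm or the gripper's body presses on something with over 40 N, if the wrist force passes 120 N, or if a joint passes its speed limit or range.

## Robot

A 7-joint arm with a two-finger parallel gripper is mounted at the origin on a cart in front of the work surface, level with it; the furniture and walls round the work are solid. World frame = base frame: x ahead of the robot, y to its left, z up, the work surface at z = 0. Lengths are in mm, angles in rad, forces in N, time in s.
With the tool pointing down it reaches from about 425 to 950 mm from the base axis. Payload 4.7 kg.
Tool frame: the origin (TCP) lies on the centre line of the jaws, within the pads' length; the fingertips stand 14 mm ahead of it and the grasp point (between the pads) lies 5 mm behind it; z points along the fingers, y is the line along which they close (so a half turn about z gives the same grasp; the last joint's range is limited). The gripper opens to 87 mm and grips with 3 to 60 N. Pads are 19 mm wide; open, the fingers measure 117 mm over their backs; the gripper's body (75 mm by 190 mm) begins 51 mm behind the grasp point.
Start: joints at [-0.029, 0.469, -0.049, 1.532, 0.024, 1.141, -0.082], TCP at [675.017, 0.046, 236.573] pointing down, gripper open.
Joint ranges: [-2.59, 2.59], [-0.33, 1.99], [-1.39, 1.29], [0.1, 2.45], [-1.04, 4.18], [0.21, 1.99], [-2.66, 2.66]. Speed limits (rad/s): [2.57, 2.57, 3.14, 3.14, 3.14, 3.14, 3.14].

## Interface

Orientations are given as a 3x3 rotation matrix whose columns are the frame's x, y, z axes.
In Python, from cell import robot gives the robot as it stands. Calls block until the motion is done:
- robot.goto(position, orientation): joint-space move of the TCP to a pose.
- robot.servo_line(position, rate=150, rotation=None, max_force=None): straight line of the TCP; rotation=None keeps the orientation; rate is the mean speed in mm/s. With max_force (N) it stops when the force on the tool has changed by that much, and returns True; else False.
- robot.goto_joints(angles): joint-space move.
- robot.set_gripper(opening, strength=None): opening from 0.0 (shut) to 1.0 (fully open); strength is the grip in N (None keeps the last); returns when the fingers have stopped.
- robot.sleep(seconds).
- robot.ik(position, orientation): joint angles nearest the present ones, or None.
- robot.read_camera(name): name is "scene" or "side" or "wrist"; returns a dict with "img" (420x560x3 uint8, red, green, blue), "K" (3x3 intrinsics, pixels), "cam_to_world" (4x4, takes a point from camera to world coordinates); the wrist camera has in their place "T_tool_cam" (4x4, takes a point from camera to tool coordinates, whose origin is the TCP and whose axes are the flange's). Camera axes: x right, y up, looking along -z (the intrinsics and any distortion apply to the point x, -y, -z); pixel columns grow to the right and rows downward; lengths in mm; the calibration is good to about 2 mm. A picture is of the moment at which its call begins: read the wrist's pose just before it. There is no depth.
A pose or a line that the arm cannot do raises robot.Unreachable and nothing moves.
- robot.job_done(): hands the job in; it is judged then, once.
Readings, each from a call of its own:
- robot.read_time(): time.
- robot.read_qpos(): joint angles.
- robot.read_qvel(): joint speeds.
- robot.read_joint_torque(): joint torques, N m.
- robot.read_position(): TCP position.
- robot.read_orientation(): TCP orientation.
- robot.read_wrist_force(): force on the tool from outside, world axes, zero at the start.
- robot.read_ft_torque(): the same for the moment, N m.
- robot.read_gripper_width(): opening from 0.0 (shut) to 1.0 (fully open).
- robot.read_gripper_force(): force on a finger pad.
Only numpy, scipy, OpenCV 4.12 (cv2) and the standard library are available. Lean on these libraries where they do the work, as an engineer would, in place of code of your own. Each camera call takes 0.05 s, during which the arm holds its last target. There are 200 camera calls.

## Working session

There is one attempt and no reset: what is moved stays moved. The work goes in short steps, each a Python script; the robot and the scene stay as the last script left them, time stands still between calls to the robot, and variables do not carry over. Pictures are saved under pics/ and viewed, at most 10 in all, crops included, and the job is handed in when it is done.

```bash
mkdir -p pics; ls
python3 - <<'E'
from cell import robot
import cv2, numpy as np
for n in("scene","side","wrist"):
    d=robot.read_camera(n); cv2.imwrite(f"pics/{n}0.png",d["img"][:,:,::-1])
    print(n,{k:np.round(v,3).tolist() for k,v in d.items() if k!="img"})
print(robot.read_time(),robot.read_orientation())
E
```

```text
pics
scene {'K': [[468.327, 0.0, 276.53], [0.0, 468.327, 213.752], [0.0, 0.0, 1.0]], 'cam_to_world': [[0.809, 0.247, -0.533, 2.256], [-0.588, 0.345, -0.732, -764.456], [0.003, 0.906, 0.424, 491.167], [0.0, 0.0, 0.0, 1.0]]}
side {'K': [[481.43, 0.0, 279.183], [0.0, 481.43, 208.136], [0.0, 0.0, 1.0]], 'cam_to_world': [[0.865, 0.33, -0.378, 118.086], [-0.502, 0.553, -0.666, -752.746], [-0.011, 0.765, 0.644, 808.245], [0.0, 0.0, 0.0, 1.0]]}
wrist {'K': [[310.182, 0.0, 276.913], [0.0, 310.182, 206.458], [0.0, 0.0, 1.0]], 'T_tool_cam': [[0.0, 0.969, 0.248, 66.562], [1.0, 0.0, -0.001, 0.42], [-0.001, 0.248, -0.969, -147.759], [0.0, 0.0, 0.0, 1.0]]}
0.15 [[-4.99114616e-05  9.99998834e-01 -1.52654588e-03]
 [ 9.99999996e-01  4.97908571e-05 -7.90427124e-05]
 [-7.89666121e-05 -1.52654982e-03 -9.99998832e-01]]
```

View pics/scene0.png

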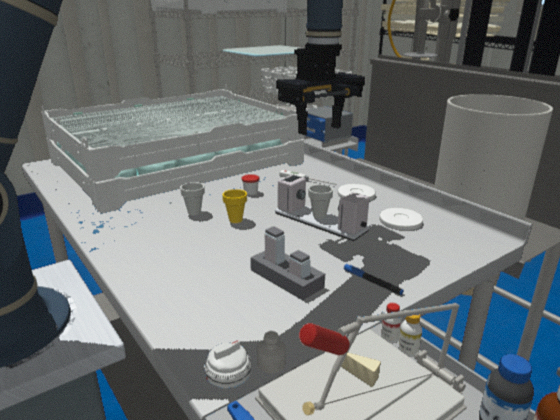

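View pics/side0.png

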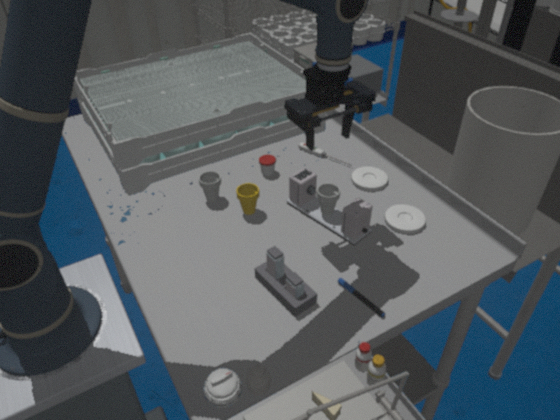

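View pics/wrist0.png

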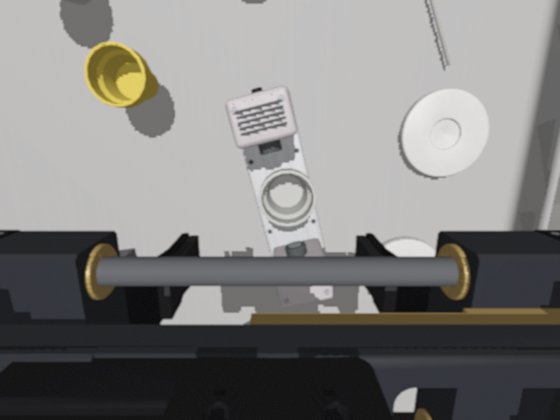

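```bash
cat > h.py <<'E'
from cell import robot
import cv2, numpy as np
def snap(n,f=None):
    p,R=robot.read_position(),robot.read_orientation()
    d=robot.read_camera(n)
    if n=="wrist":
        T=np.eye(4);T[:3,:3]=R;T[:3,3]=p; d["T"]=T@d["T_tool_cam"]
    else: d["T"]=d["cam_to_world"]
    if f: cv2.imwrite(f"pics/{f}.png",d["img"][:,:,::-1])
    return d
def ray(d,u,v):
    K=d["K"]; c=np.array([(u-K[0,2])/K[0,0],-(v-K[1,2])/K[1,1],-1.])
    return d["T"][:3,3],d["T"][:3,:3]@c
def onz(d,u,v,z):
    o,r=ray(d,u,v); return o+r*(z-o[2])/r[2]
def tri(*obs):
    A=np.zeros((3,3));b=np.zeros(3)
    for d,u,v in obs:
        o,r=ray(d,u,v); r=r/np.linalg.norm(r); P=np.eye(3)-np.outer(r,r); A+=P;b+=P@o
    return np.linalg.solve(A,b)
def down(a):  # tool y (closing) at world angle a, z down
    y=np.array([np.cos(a),np.sin(a),0]); z=np.array([0,0,-1.]); return np.column_stack([np.cross(y,z),y,z])
E
python3 - <<'E'
from h import *
np.set_printoptions(precision=1,suppress=True)
s,e,w=[snap(n) for n in("scene","side","wrist")]
print("cup w",onz(w,288,196,82),"s",onz(s,321,188,82),"e",onz(e,329,191,82))
print("stack s",onz(s,193,187,70),"e",onz(e,210,179,70), tri((s,193,187),(e,210,179)))
print("yellow w",onz(w,117,74,70),"s",onz(s,235,195,70))
print("head w",[onz(w,*p,90) for p in((227,102),(287,87),(297,127),(235,147))])
print("tall top s",onz(s,274,232,92),"e",onz(e,275,252,92), "short",onz(s,300,256,67),onz(e,297,281,67))
for z,c in((30,((251,255),(271,250),(324,275),(302,288))),): print("rack s",[onz(s,*p,z) for p in c])
print("lid",onz(s,251,179,46),"marker",onz(s,346,266,16),onz(s,402,291,16))
d=s["img"];cv2.imwrite("pics/crop.png",cv2.resize(np.hstack([d[150:310,170:430],e["img"][150:310,180:440]])[:,:,::-1],None,fx=1.5,fy=1.5,interpolation=cv2.INTER_CUBIC))
E
```

```text
cup w [686.5   0.1  82. ] s [684.9  -4.   82. ] e [681.2  -7.9  82. ]
stack s [457.7 202.7  70. ] e [456.8 202.9  70. ] [456.8 201.7  70.6]
yellow w [525. 115.  70.] s [514.  101.3  70. ]
head w [array([630.6,  88.4,  90. ]), array([684.5, 101.1,  90. ]), array([693.9,  66.6,  90. ]), array([636.4,  48.6,  90. ])]
tall top s [ 453.7 -137.4   92. ] e [ 459.5 -130.5   92. ] short [ 465.2 -201.3   67. ] [ 468.9 -203.1   67. ]
rack s [array([430.1, -93.3,  30. ]), array([473.3, -99.9,  30. ]), array([ 498.3, -231. ,   30. ]), array([ 439.8, -240.1,   30. ])]
lid [635.2 219.9  46. ] marker [ 569.2 -215.4   16. ] [ 591.1 -335.    16. ]
```

View pics/crop.png

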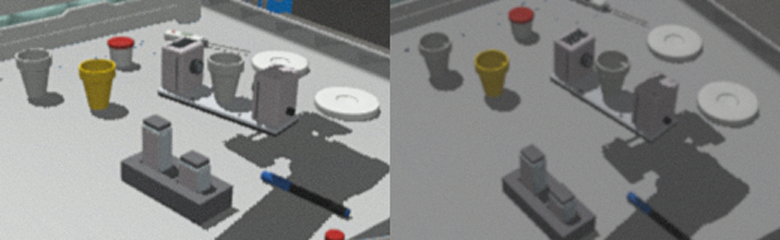

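Run:
```python
from h import *
np.set_printoptions(precision=4,suppress=True)
R=down(0); im=[]
for n,p in(("rack",(465,-270,260)),("stack",(470,100,250)),("phot",(670,-100,270))):
    robot.goto(p,R); d=snap("wrist",n+"1"); im.append(d["img"]); np.savez(n+"1.npz",T=d["T"],K=d["K"],img=d["img"])
print(robot.read_time(),robot.read_position())
cv2.imwrite("pics/m1.png",np.vstack([im[0][:260],im[1][:260]])[:,:,::-1])
```

```text
4.2167 [669.4913 -97.6861 270.1313]
```

View pics/m1.png

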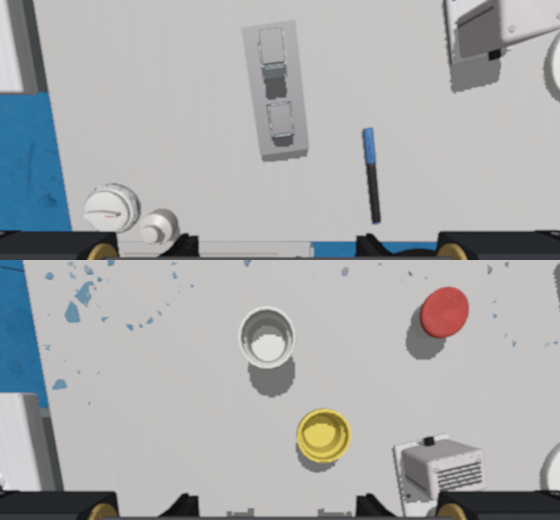

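View pics/phot1.png

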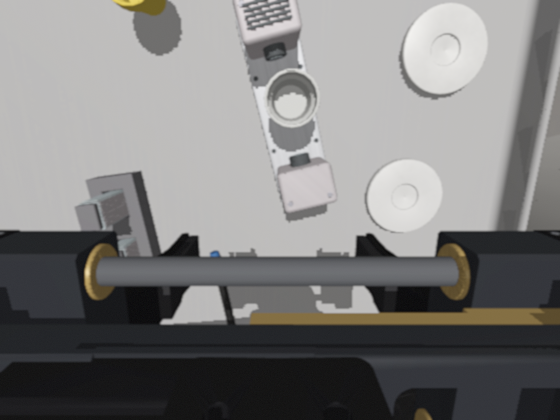

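```bash
cat > m.py <<'E'
from h import *
np.set_printoptions(precision=1,suppress=True)
L=lambda n:dict(np.load(n+"1.npz"))
if __name__=="__main__":
    r,s,p=L("rack"),L("stack"),L("phot")
    c=np.array([onz(r,*q,30)[:2] for q in((243,27),(294,21),(308,148),(260,155))])
    print("rack",c,c.mean(0),[np.linalg.norm(c[i]-c[i-1]) for i in range(4)],"ang",[np.degrees(np.arctan2(*(c[a]-c[b]))) for a,b in((0,3),(1,2))])
    print("tall",onz(r,272,45,92),"short",onz(r,281,118,67))
    print("stack",onz(s,266.5,77,70))
    for z in(90,102):
        c=np.array([onz(p,*q,z)[:2] for q in((277,170),(328,160),(337,200),(288,212))])
        print("head",z,c.mean(0),[np.linalg.norm(c[i]-c[i-1]) for i in range(4)],"ang",[np.degrees(np.arctan2(*(c[a]-c[b]))) for a,b in((0,3),(1,2))])
        print("far",onz(p,245,52,z),onz(p,300,37,z))
    print("cup",onz(p,291,98,82))
E
python3 m.py
python3 - <<'E'
from m import *
p=L("phot")["img"][0:230,200:380];r=L("rack")["img"][0:180,200:380]
o=np.zeros((560,800,3),np.uint8)
a=cv2.resize(p,(400,511),interpolation=cv2.INTER_CUBIC);b=cv2.resize(r,(400,400),interpolation=cv2.INTER_CUBIC)
o[:511,:400]=a;o[:400,400:]=b;cv2.imwrite("pics/z.png",o[:,:,::-1])
E
```

```text
rack [[ 429.8  -95.9]
 [ 485.5  -89.9]
 [ 504.5 -226.2]
 [ 446.9 -234.7]] [ 466.7 -161.7] [np.float64(139.7763420319347), np.float64(56.07942568505587), np.float64(137.65346955206184), np.float64(58.27347120555227)] ang [np.float64(-7.024800125531906), np.float64(-7.93410380881838)]
tall [ 462.3 -128.3   92. ] short [ 471.4 -192.7   67. ]
stack [461.3 213.1  70. ]
head 90 [703.  -92.3] [np.float64(47.64413008181405), np.float64(54.59864046697156), np.float64(44.642337246235535), np.float64(54.72521771456819)] ang [np.float64(-14.768113479439453), np.float64(-15.062995389515992)]
far [639.1  39.   90. ] [692.1  52.3  90. ]
head 102 [701.8 -90.1] [np.float64(45.89992859758846), np.float64(52.5998416731713), np.float64(43.008028240058415), np.float64(52.72178506088332)] ang [np.float64(-14.768113479439357), np.float64(-15.062995389516004)]
far [640.3  36.4 102. ] [691.3  49.2 102. ]
cup [684.5  -2.4  82. ]
```

View pics/z.png

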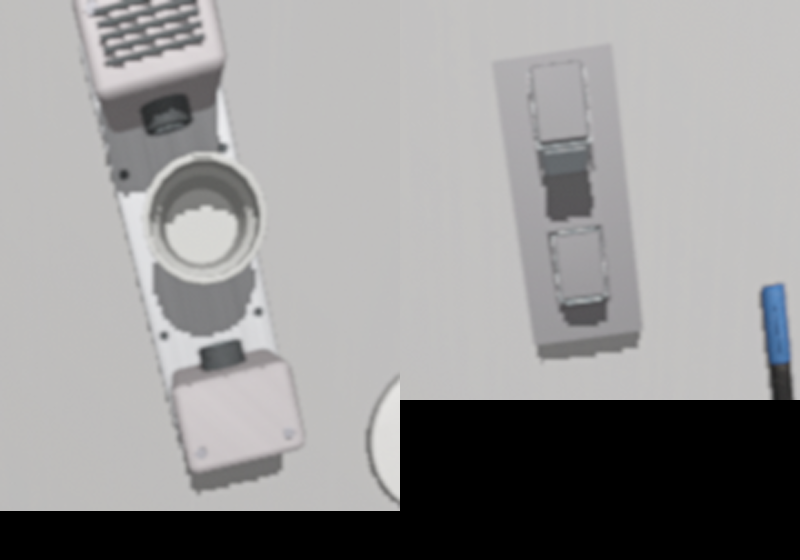

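Run:
```python
from m import *
p=L("phot")
q=[onz(p,200+u/2.2222,v/2.2222,12)[:2] for u,v in((124,174),(222,148),(164,335),(258,311))]
q=np.array(q); print(q,"mid",q.mean(0)); 
for a,b in((0,2),(1,3),):print(np.degrees(np.arctan2(*(q[a]-q[b]))))
for a,b in((1,0),(3,2)): d=q[a]-q[b];print(np.degrees(np.arctan2(d[1],d[0])))
print("nose far",onz(p,200+167/2.222,117/2.222,55),"near top",onz(p,200+220/2.222,344/2.222,67))
R=down(np.radians(15))
robot.goto((685.5,-1.5,150),R); robot.sleep(.3); print(robot.read_position(),robot.read_time())
print(robot.servo_line((685.5,-1.5,70),rate=100,max_force=10)); robot.sleep(.2)
print(robot.read_position(),robot.read_wrist_force())
robot.set_gripper(0.0,15); print(robot.read_gripper_width()*87,robot.read_gripper_force(),robot.read_wrist_force())
robot.servo_line((685.5,-1.5,230),rate=130); robot.sleep(.2)
d=snap("wrist","held"); print(robot.read_gripper_width()*87,robot.read_position(),robot.read_wrist_force(),robot.read_time())
```

```text
[[644.3  26.5]
 [697.9  39.8]
 [666.3 -60.8]
 [720.4 -47. ]] mid [682.2 -10.4]
-14.113360182180783
-14.521068333111613
13.979245317311081
14.24424031105609
nose far [668.1  46.   55. ] near top [695.  -61.3  67. ]
[686.2  -3.  151.5] 5.1833
False
[686.   -1.5  70.8] [ 0.4 -0.4 -0.2]
57.49588286933607 14.999923452487565 [ 0.2 -0.7  0.3]
57.12629006470251 [685.3  -1.5 229.4] [-1.   0.6 -1. ] 8.5917
```

View pics/held.png

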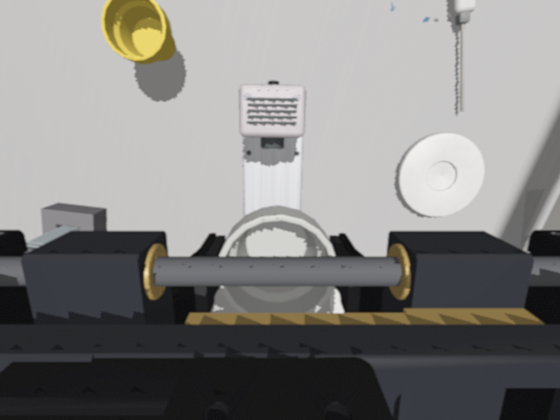

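```bash
cat >> h.py <<'E'
def circ(d,u,v,r,w=12):
    g=cv2.GaussianBlur(cv2.cvtColor(d["img"],cv2.COLOR_RGB2GRAY),(3,3),0); k=45
    x0,y0=max(int(u)-k,0),max(int(v)-k,0); g=cv2.resize(g[y0:y0+2*k,x0:x0+2*k],None,fx=3,fy=3,interpolation=cv2.INTER_CUBIC)
    c=cv2.HoughCircles(g,cv2.HOUGH_GRADIENT,1.5,6,param1=80,param2=20,minRadius=int(3*(r-4)),maxRadius=int(3*(r+4)))
    return None if c is None else c[0,:4]/3+[x0,y0,0]
E
python3 - <<'E'
from m import *
print("phot",circ(L("phot"),292,98,27)); print("stack1",circ(L("stack"),267,77,29))
R=down(np.radians(15)); t=np.array([461,211]); q=t-105*R[:2,0]
robot.goto((*q,230),R); robot.sleep(.4); d=snap("wrist","st2"); np.savez("st21.npz",T=d["T"],K=d["K"],img=d["img"])
K=d["K"];P=np.linalg.inv(d["T"])@[461,211,70,1]; u,v=K[0,0]*P[0]/-P[2]+K[0,2],-K[1,1]*P[1]/-P[2]+K[1,2]
print(u,v); c=circ(d,u,v,310*29/-P[2]); print(c, [onz(d,*x[:2],70) for x in (c if c is not None else [])],robot.read_position(),robot.read_time())
E
```

```text
phot [[291.2  99.8  27.4]
 [289.2  98.2  27.4]
 [291.2  92.2  24.1]
 [292.2  96.2  24. ]]
stack1 [[266.8  75.2  25.4]
 [270.8  77.8  29.9]
 [267.2  80.2  28.1]
 [272.8  77.8  31.6]]
275.90409075751467 83.82325019752227
[[276.8  80.2  27.2]
 [276.8  83.2  31.1]
 [281.2  82.8  31.9]
 [273.2  82.8  31.3]] [array([461. , 214.2,  70. ]), array([461.6, 211.7,  70. ]), array([465.6, 213.2,  70. ]), array([458.4, 211.3,  70. ])] [488.4 109.4 229.8] 9.95
```

View pics/st2.png

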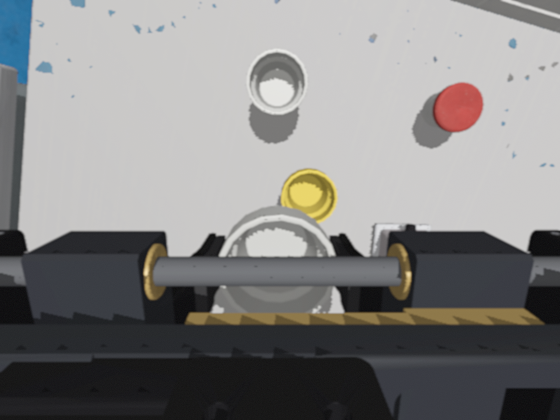

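Run:
```python
from m import *
t=(461.3,213)
robot.servo_line((*t,200),rate=150); robot.sleep(.2); print(robot.read_position())
f0=robot.read_wrist_force()
print(robot.servo_line((*t,100),rate=90,max_force=6),robot.read_position())
print(robot.servo_line((*t,86),rate=25,max_force=6),robot.read_position(),robot.read_wrist_force()-f0,robot.read_time())
```

```text
[461.8 212.1 200.2]
False [461.7 213.3 100.5]
True [461.2 213.   87.5] [-1.5  0.3  4.7] 12.8083
```

Run:
```python
from m import *
robot.set_gripper(1.0); robot.servo_line((461.3,213,180),rate=150)
im=[]
for n,t,deg,z,off in(("nest",(461.3,213),15,230,100),("ph2",(682,-10),14.5,240,85),("rk2",(462.3,-128.3),7.5,200,90)):
    R=down(np.radians(deg)); q=np.array(t)-off*R[:2,0]
    robot.goto((*q,z),R); robot.sleep(.4); d=snap("wrist",n); np.savez(n+"1.npz",T=d["T"],K=d["K"],img=d["img"]); im.append(d["img"])
print(robot.read_time(),robot.read_position())
o=np.zeros((600,800,3),np.uint8)
a=cv2.resize(im[1][0:240,190:370],None,fx=2.5,fy=2.5,interpolation=cv2.INTER_CUBIC);o[:,:450]=a
o[:300,450:]=cv2.resize(im[2][20:140,210:350],(350,300),interpolation=cv2.INTER_CUBIC)
o[300:,450:]=cv2.resize(im[0][20:140,210:350],(350,300),interpolation=cv2.INTER_CUBIC)
cv2.imwrite("pics/z2.png",o[:,:,::-1])
```

```text
18.4417 [ 474.3 -217.3  199.9]
```

View pics/z2.png

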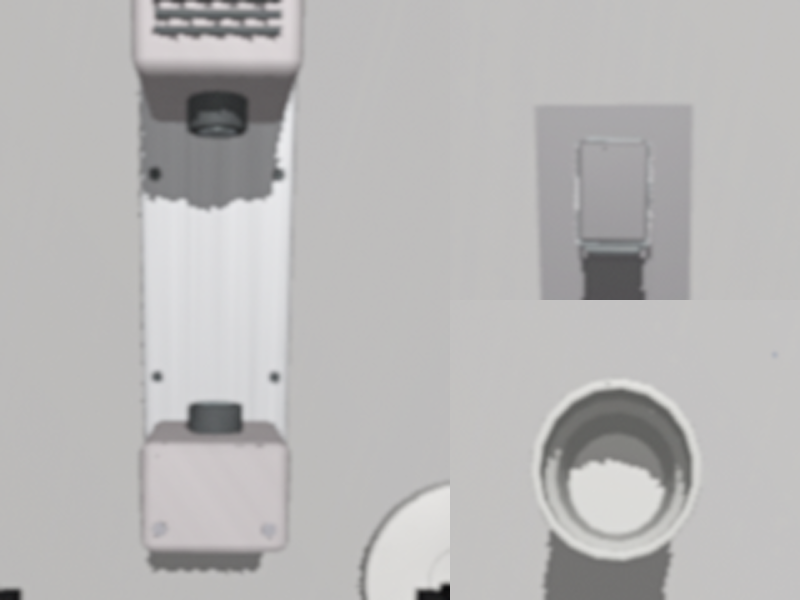

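Run:
```python
from m import *
p=L("ph2");r=L("rk2")
q=np.array([onz(p,190+u/2.5,v/2.5,12)[:2] for u,v in((154,174),(279,174),(157,377),(275,377))])
print(q,q.mean(0),np.linalg.norm(q[0]-q[2]),np.linalg.norm(q[0]-q[1])); 
for a,b in((0,2),(1,3)):print(-np.degrees(np.arctan2(*(q[a]-q[b]))))
for a,b in((1,0),(3,2)): d=q[a]-q[b];print(np.degrees(np.arctan2(d[1],d[0])))
n=[onz(p,190+217/2.5,136/2.5,43),onz(p,190+217/2.5,125/2.5,55),onz(p,190+215/2.5,404/2.5,67)];print("noses",n,(n[1]+n[2])/2)
c=np.array([onz(r,210+(u-450)/2.5,20+v/2.5,92)[:2] for u,v in((577,141),(648,141),(646,243),(582,243))]);print("cell",c,c.mean(0))
e=[onz(r,210+(u-450)/2.5,20+v/2.5,30)[:2] for u,v in((535,105),(692,105),(541,300),(690,300))];e=np.array(e);print(e,(e[0]+e[1])/2)
for a,b in((0,2),(1,3)):print(-np.degrees(np.arctan2(*(e[a]-e[b]))))
d=e[1]-e[0];print(np.degrees(np.arctan2(d[1],d[0])))
```

```text
[[644.   26.1]
 [698.4  40.2]
 [666.2 -61.2]
 [720.9 -47. ]] [682.4 -10.5] 90.09593812870801 56.21854274275087
14.294975599411718
14.457446069066282
14.557855484216855
14.536033597873725
noses [array([669. ,  42.1,  43. ]), array([668.7,  43.5,  55. ]), array([694.9, -61. ,  67. ])] [681.8  -8.7  61. ]
cell [[ 449.2 -115.5]
 [ 470.8 -112.7]
 [ 474.4 -142.6]
 [ 454.3 -145.2]] [ 462.2 -129. ]
[[ 427.9  -96.3]
 [ 486.7  -88.5]
 [ 437.8 -167.7]
 [ 497.  -159.9]] [457.3 -92.4]
7.945394857844681
8.273938305017651
7.556534598172118
```

Run:
```python
from m import *
R=down(np.radians(7.7)); c=(462.2,-129.0)
robot.goto((*c,130),R); robot.sleep(.2)
print(robot.servo_line((*c,59),rate=60,max_force=8)); robot.sleep(.4); print(robot.read_position(),robot.read_wrist_force())
robot.set_gripper(0.0,25); robot.sleep(.2)
p0=robot.read_position();print(robot.read_gripper_width()*87,robot.read_gripper_force(),p0,robot.read_wrist_force())
robot.servo_line((*c,90),rate=40); robot.servo_line((*c,200),rate=130); robot.sleep(.3)
print(robot.read_gripper_width()*87,robot.read_position(),robot.read_wrist_force())
R2=down(np.radians(14.45)); g=(682.2,-9.9)
robot.servo_line((*g,200),rate=150,rotation=R2); robot.sleep(.5); print(robot.read_position(),robot.read_wrist_force(),robot.read_time())
d=snap("side","last"); cv2.imwrite("pics/last.png",cv2.resize(d["img"][60:280,200:460],None,fx=3,fy=3)[:,:,::-1])
```

```text
False
[ 462.2 -129.    59.1] [0.1 0.3 0.2]
23.784978013576826 24.9996156594716 [ 462.1 -129.    59. ] [-0.3  0.2  1.4]
23.421526687646562 [ 462.  -128.9  199.5] [-0.5  0.2 -0.6]
[682.2  -9.9 200. ] [ 0.3 -0.1 -1.1] 26.6833
```

Run:
```python
from m import *
g=(682.2,-9.9)
print(robot.servo_line((*g,77),rate=50,max_force=5)); robot.sleep(.8)
print(robot.read_position(),robot.read_orientation(),robot.read_wrist_force(),robot.read_ft_torque(),robot.read_gripper_width()*87,robot.read_time())
```

```text
False
[682.2  -9.9  77. ] [[-0.2  1.  -0. ]
 [ 1.   0.2  0. ]
 [ 0.   0.  -1. ]] [ 0.2  1.1 -0.7] [ 0. -0.  0.] 23.804583266297247 30.1417
```

```bash
python3 -c "
from cell import robot
print(robot.job_done())"
```

```text
the job is handed in; nothing more can be done
None
```

I nested the cup in the stack cup and let go. The arm now holds the tall cell by its frosted faces between the heads, and I handed the job in at about 30 s. By arm readings the cell is within 0.1 mm of the target I set from the images, but I took no picture to confirm the final pose.

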